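Find the soft shock mount and push down its tag

ROBOT

A 6-joint arm with a two-finger parallel gripper is mounted at the origin on the work surface. World frame = base frame: x ahead of the robot, y to its left, z up, the work surface at z = 0. Lengths are in m, angles in rad, forces in N, time in s.
With the tool pointing down it reaches from about 0.2 to 0.875 m from the base axis. Payload 3.4 kg.
Tool frame: the origin (TCP) lies at the very end of the fingers, on their centre line; the grasp point (between the pads) lies 19 mm behind it; z points along the fingers, x is the direction in which the jaws open and shut, and the axes are right-handed (so a half turn about z gives the same grasp; the last joint's range is limited). The gripper opens to 94 mm and grips with 3 to 60 N. Pads are 16 mm wide; open, the fingers measure 119 mm over their backs; the gripper's body (75 mm by 177 mm) begins 78 mm behind the grasp point.
Start: joints at [1.077, 0.276, 1.505, -0, 1.361, -0.121], TCP at [0.209, 0.536, 0.205] pointing down, gripper open.
Joint ranges: [-2.89, 2.89], [-0.75, 2.08], [0.22, 2.7], [-1.18, 4.32], [0.11, 2.71], [-2.7, 2.7]. Speed limits (rad/s): [2.57, 2.57, 3.14, 3.14, 3.14, 3.14].

INTERFACE

Orientations are given as a unit quaternion [w, x, y, z].
In Python, from plant import * gives the robot as it stands. The module is installed in compiled form; this text tells all that it offers.
- The arm moves only by the tool play_rows, never from a script. Its argument "series" is a list of rows, each an object of numbers: "jaw": the finger opening in mm, from 0 to 94; "x", "y", "z": the shift along the world's x, y, z in units of 50 mm (1.0 is 50 mm); "rx", "ry", "rz": the turn, a rotation vector about the world's x, y, z in units of 8 degrees (1.0 is 8 degrees). A call has 1 to 5 rows; each row shifts and turns the commanded pose from where the row before left it; what a row does not reach is not made up. A row lasts 1/8 s, in which the tool goes at most 62.5 mm and 10.7 degrees, less where a joint would pass 70% of its speed; a pose out of reach is approached as far as the arm can. A call is refused whole if a number of a shift passes 1 or a number of a turn 1, either way. A call with a gripper value outside its range is refused whole. The fingers move at their own pace and stop on an object; the grip force is fixed at half the most. Time passes only in rows, so rows that do not move let the fingers close. It gives the time, the measured TCP pose, the force and the opening at its end, in the units of the state.
- sense(): the state, without advancing time (a new reading comes with each control period).
- snapshot(name): name is "scene" or "top" or "wrist"; returns (picture, depth): 480x640x3 uint8, red, green, blue; 480x640 float32, m along the optical axis (not along the pixel's ray), 0 where there is no reading.
- camera_params(name): a dict with "fx", "fy", "cx", "cy" (pixels), "rvec" (rotation vector, rad) and "tvec" (3), from world to camera coordinates, as OpenCV has them. Camera axes: x right, y down, z forward; pixel columns grow to the right and rows downward; lengths in m; the calibration is good to about 2 mm. A picture is of the moment at which its call begins: read the wrist's pose just before it. camera_params takes no time and is no camera call; for the wrist camera it gives the pose at the moment of the call.
- close_job(): hands the job in, once; it reports no verdict.
The state is a dict: "t": time; "joint_positions": joint angles; "joint_vel": joint speeds; "tau": joint torques, N m; "tcp_pos": TCP position; "tool_rot": TCP orientation; "ft_force": force on the tool from outside, world axes, zero at the start; "torque": the same for the moment, N m; "width": finger opening in m.
Only numpy, scipy, OpenCV 4.12 (cv2) and the standard library are available. Lean on these libraries where they do the work, as an engineer would, in place of code of your own. Each camera call takes 0.05 s, during which the arm holds its last target. There are 200 camera calls.

TASK

Three like-looking spring shock mounts stand on the bench and one spring has gone soft. Press each brass pad down by several millimetres and let it spring back to find which is the softest, and only then push that mount's upright tag fully down, leaving the other two tags up. Only press and push, with the fingertips: pick nothing up, leave the loose fittings and tools where they lie, and finish with the arm clear of everything.

Things in the scene. Friction and masses are not known exactly. Their poses are not given: they have to be found in the camera images.
- pad_p_top (a point): mount P: centre of the top face of its spring-mounted brass pad, a disc 48 mm across and 8 mm thick, 66 mm above the table at rest, on visible coils over a grey cup. The point sinks with the pad. x and y axes are the mount's: the mount is a fixed steel base 150 mm (x) by 100 mm (y) by 8 mm; its tag stands 85 mm from the pad along the mount's +x. A 12 mm wide lug on the pad reaches 44 mm out along the mount's +y, over a thin upright witness rod.
- pad_p (a joint): mount P: how far the pad is pressed straight down, m: 0 at rest, 0.018 fully down. It springs back when let go. All three springs begin to give at about 1 N; further sinking takes, per mm, about 0.2 N on the softest, 0.55 N on the middling and 1.1 N on the stiffest. Look, name and place do not tell which is which.
- rod_p (a joint): mount P: witness rod, steel, 7 mm thick: how far it has been driven down, m, 0 to 0.018. The pad's lug pushes it as the pad sinks (it starts 0.5 mm below the lug) and it stays at the lowest point reached.
- tag_p_top (a point): mount P: centre of the top edge of its tag, an upright aluminium plate 10 mm (mount x) by 30 mm (mount y), standing 16 mm proud of a grey block (30 x 44 mm, top 40 mm above the table); the top edge starts 56 mm above the table. The point moves with the tag.
- pad_q_top (a point): mount Q: centre of the top face of its spring-mounted brass pad, a disc 48 mm across and 8 mm thick, 66 mm above the table at rest, on visible coils over a grey cup. The point sinks with the pad. x and y axes are the mount's: the mount is a fixed steel base 150 mm (x) by 100 mm (y) by 8 mm; its tag stands 85 mm from the pad along the mount's +x. A 12 mm wide lug on the pad reaches 44 mm out along the mount's +y, over a thin upright witness rod.
- pad_q (a joint): mount Q: how far the pad is pressed straight down, m: 0 at rest, 0.018 fully down. It springs back when let go. All three springs begin to give at about 1 N; further sinking takes, per mm, about 0.2 N on the softest, 0.55 N on the middling and 1.1 N on the stiffest. Look, name and place do not tell which is which.
- rod_q (a joint): mount Q: witness rod, steel, 7 mm thick: how far it has been driven down, m, 0 to 0.018. The pad's lug pushes it as the pad sinks (it starts 0.5 mm below the lug) and it stays at the lowest point reached.
- tag_q_top (a point): mount Q: centre of the top edge of its tag, an upright aluminium plate 10 mm (mount x) by 30 mm (mount y), standing 16 mm proud of a grey block (30 x 44 mm, top 40 mm above the table); the top edge starts 56 mm above the table. The point moves with the tag.
- pad_r_top (a point): mount R: centre of the top face of its spring-mounted brass pad, a disc 48 mm across and 8 mm thick, 66 mm above the table at rest, on visible coils over a grey cup. The point sinks with the pad. x and y axes are the mount's: the mount is a fixed steel base 150 mm (x) by 100 mm (y) by 8 mm; its tag stands 85 mm from the pad along the mount's +x. A 12 mm wide lug on the pad reaches 44 mm out along the mount's +y, over a thin upright witness rod.
- pad_r (a joint): mount R: how far the pad is pressed straight down, m: 0 at rest, 0.018 fully down. It springs back when let go. All three springs begin to give at about 1 N; further sinking takes, per mm, about 0.2 N on the softest, 0.55 N on the middling and 1.1 N on the stiffest. Look, name and place do not tell which is which.
- rod_r (a joint): mount R: witness rod, steel, 7 mm thick: how far it has been driven down, m, 0 to 0.018. The pad's lug pushes it as the pad sinks (it starts 0.5 mm below the lug) and it stays at the lowest point reached.
- tag_r_top (a point): mount R: centre of the top edge of its tag, an upright aluminium plate 10 mm (mount x) by 30 mm (mount y), standing 16 mm proud of a grey block (30 x 44 mm, top 40 mm above the table); the top edge starts 56 mm above the table. The point moves with the tag.
- softest_tag (a joint): the tag of the mount with the softest spring: how far that tag is pushed straight down, m: 0 up, 0.014 fully down (2 mm still proud of the block). It slides stiffly (about 3 N) and stays where it is left. Which of the mounts P, Q, R it belongs to is not told: it has to be found by pressing the pads
- stiffer_tag_1 (a joint): the tag of one of the two stiffer mounts: how far that tag is pushed straight down, m: 0 up, 0.014 fully down (2 mm still proud of the block). It slides stiffly (about 3 N) and stays where it is left. Which of the mounts P, Q, R it belongs to is not told: it has to be found by pressing the pads
- stiffer_tag_2 (a joint): the tag of the other stiffer mount: how far that tag is pushed straight down, m: 0 up, 0.014 fully down (2 mm still proud of the block). It slides stiffly (about 3 N) and stays where it is left. Which of the mounts P, Q, R it belongs to is not told: it has to be found by pressing the pads
- capnut_1_center (a point): brass cap nut, hexagon 25 mm over corners, 21 mm high, domed, standing on the base plate of one of the mounts; its centre; a bystander to be left where it lies
- capnut_2_center (a point): a second cap nut like the first, on the base plate of another mount; its centre; a bystander to be left where it lies
- nipple_center (a point): brass adapter nipple, 25 mm over corners, 30 mm high, standing on the base plate of the remaining mount; its centre; a bystander to be left where it lies
- pin_case_center (a point): red plastic gauge pin case, 52 x 85 x 22 mm, lying flat nearer the robot than the mounts; its centre; a bystander to be left where it lies
- punch_center (a point): steel drift punch, 13 mm thick, 130 mm long along its x (from 65 mm behind to 65 mm ahead of this point), lying crosswise nearer the robot than the mounts; its centre; a bystander to be left where it lies
- spanner_grip (a point): steel spanner lying flat, crosswise, nearer the robot than the mounts; the middle of its handle; a bystander to be left where it lies
- bin: fixed wooden bin 180 x 180 x 100 mm with a galvanized tin funnel over it, 170 mm high in all, to the left of the mounts; origin at the centre of its underside

How it is judged:
By the outcome, as a careful person would: the job done as asked, in the order asked, and still so for the second after the job is handed in, with the robot touching nothing.
It also fails if it takes over 51 s, if anything falls off the work surface, if the arm or the gripper's body presses on something with over 40 N, if the wrist force passes 120 N, or if a joint passes its speed limit or range.

## Working session

There is one attempt and no reset: what is moved stays moved. The work goes in short steps, Python scripts to look and compute and a tool call to move; the robot and the scene stay as the last step left them, time stands still between calls to the robot, and variables do not carry over. Pictures are saved under pics/ and viewed, about 8 in all and at most 12, crops included, and the job is handed in when it is done.

Besides the shell and the picture viewer there is one more tool, called after ">>>" as name(argument=value, ...), one argument or row to a line, values as JSON. play_rows: Moves the arm, as the interface text tells. Its arguments: {"type":"object","properties":{"series":{"type":"array","items":{"type":"object","properties":{"jaw":{"type":"number"},"x":{"type":"number"},"y":{"type":"number"},"z":{"type":"number"},"rx":{"type":"number"},"ry":{"type":"number"},"rz":{"type":"number"}}}}},"required":["series"]}

```bash
mkdir -p pics; cat > h.py <<'E'
from plant import *
import numpy as np, cv2
def cam(n):
    c=camera_params(n);K=np.array([[c['fx'],0,c['cx']],[0,c['fy'],c['cy']],[0,0,1.]])
    return K,cv2.Rodrigues(np.array(c['rvec'],float))[0],np.array(c['tvec'],float)
def pts(n,depth):
    K,R,t=cam(n);v,u=np.mgrid[:480,:640]
    p=np.stack([(u-K[0,2])/K[0,0]*depth,(v-K[1,2])/K[1,1]*depth,depth],-1)
    return (p-t)@R
def proj(n,P):
    K,R,t=cam(n);q=(np.atleast_2d(P)@R.T+t)@K.T
    return q[:,:2]/q[:,2:]
E
python3 - <<'E'
from h import *
for n in("top","scene"):
    a,d=snapshot(n);cv2.imwrite(f'pics/{n}0.png',a[...,::-1]);np.savez(f'{n}0.npz',a=a,d=d,P=pts(n,d))
print(sense())
E
```

```text
{'t': 0.1, 'joint_positions': array([ 1.07695931e+00,  2.76493900e-01,  1.50597107e+00,  2.61079401e-06,
        1.36071660e+00, -1.20990097e-01]), 'joint_vel': array([ 0.00111283, -0.00025639, -0.00219999,  0.00102721, -0.00015417,
       -0.0013653 ]), 'tau': array([ 3.66177519e-04, -4.05455983e+01, -2.37779975e+01,  6.99987821e-02,
        2.97612289e-02, -4.81444533e-05]), 'tcp_pos': array([0.20921313, 0.53504897, 0.20472697]), 'tool_rot': array([ 3.64309437e-04,  8.25914001e-01,  5.63795559e-01, -7.06004644e-04]), 'ft_force': array([0.42465856, 0.30711916, 0.43918188]), 'torque': array([-0.02787506,  0.04104865,  0.02630402]), 'width': 0.09394153703219325}
```

View pics/top0.png

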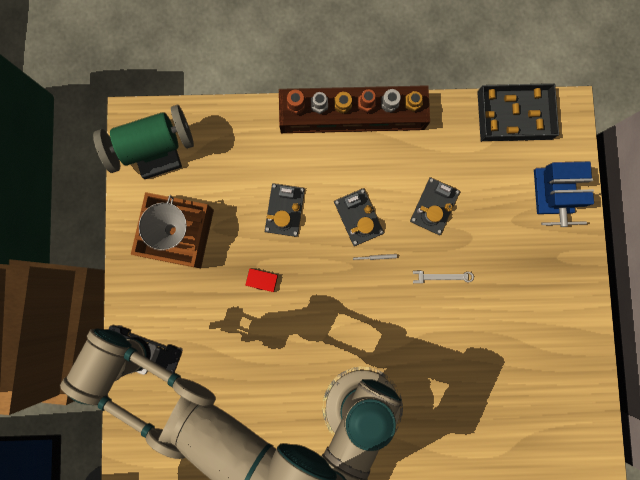

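View pics/scene0.png

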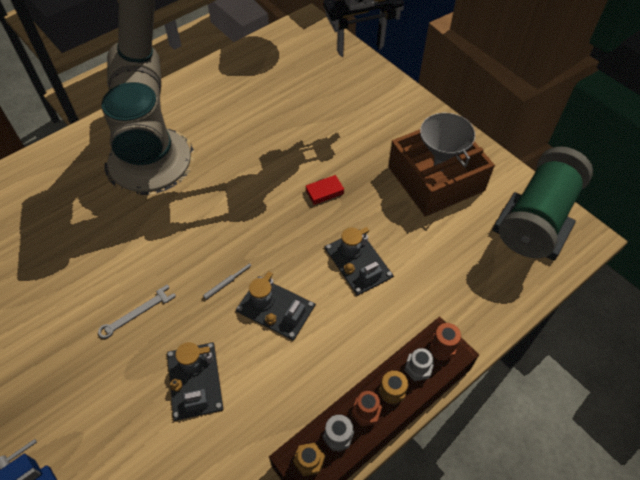

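The top view shows three mounts, with pads at about (282,218), (366,225) and (434,213) and tags at about (287,190), (352,198) and (445,188). The bin is on the left, and the case, punch and spanner lie nearer the robot. Next I'll measure them from both views.

```bash
python3 - <<'E'
from h import *
im={n:np.load(n+'0.npz') for n in("top","scene")}
seeds=dict(L=[(282,218),(287,190)],M=[(366,225),(352,198)],R=[(434,213),(445,188)])
def brass(n):
    h=cv2.cvtColor(im[n]['a'],cv2.COLOR_RGB2HSV); return h
T=im['top'];P=T['P'];S=im['scene'];Q=S['P']
for k,(p,t) in seeds.items():
    for nm,c,lo,hi in(('pad',p,.060,.072),('tag',t,.049,.062),('block',t,.034,.046)):
        # by top depth cloud near seed, then scene depth cloud near the same world place
        w=P[c[1],c[0]]
        out=[]
        for C in(P,Q):
            r=.05 if nm=='pad' else .04
            m=(np.hypot(C[...,0]-w[0],C[...,1]-w[1])<r)&(C[...,2]>lo)&(C[...,2]<hi)
            X=C[m]
            if len(X)<4: out.append(len(X));continue
            rc=cv2.minAreaRect((X[:,:2]*1000).astype(np.float32))
            out.append((len(X),np.median(X,0).round(4),np.round(rc[0],1),np.round(rc[1],1),round(rc[2],1)))
        print(k,nm,w.round(3),*out,sep='\n   ')
a=cv2.resize(T['a'][165:255,250:480],None,fx=3.4,fy=3.4,interpolation=cv2.INTER_CUBIC)
cv2.imwrite('pics/topc.png',a[...,::-1])
# colour: brass contours in both views cast on z=.066
def cast(n,u,v,z):
    K,R,t=cam(n);d=R.T@np.linalg.solve(K,[u,v,1.]);o=-R.T@t;return o+d*(z-o[2])/d[2]
for k,(p,t) in seeds.items():
    w=P[p[1],p[0]]
    for n in im:
        h=cv2.cvtColor(im[n]['a'],cv2.COLOR_RGB2HSV);q=proj(n,[w[0],w[1],.066])[0]
        m=cv2.inRange(h,(10,130,110),(28,255,255));m=cv2.morphologyEx(m,cv2.MORPH_OPEN,np.ones((7,7)))
        nn,l,st,c=cv2.connectedComponentsWithStats(m)
        i=1+np.argmin(np.hypot(*(c[1:]-q).T));print(k,n,q.round(),c[i].round(1),st[i],cast(n,*c[i],.066).round(4))
E
```

```text
L
   pad
   [0.547 0.217 0.066]
   (226, array([0.5485, 0.2201, 0.0653]), array([544.3, 226.2]), array([45.7, 63.3]), 14.9)
   (340, array([0.5512, 0.2205, 0.067 ]), array([546. , 227.7]), array([48. , 64.2]), 16.2)
L
   tag
   [0.63  0.201 0.057]
   (39, array([0.6304, 0.2038, 0.0546]), array([630.3, 203.2]), array([29.5, 10.1]), 79.5)
   (71, array([0.6341, 0.2024, 0.0566]), array([633. , 203.8]), array([32.1, 12. ]), 80.5)
L
   block
   [0.63  0.201 0.057]
   (100, array([0.6264, 0.2042, 0.0397]), array([630.8, 202.9]), array([43.5, 29.6]), 81.2)
   (160, array([0.6397, 0.1962, 0.0409]), array([633.6, 204.4]), array([45. , 31.1]), 82.4)
M
   pad
   [ 0.52  -0.024  0.068]
   (226, array([ 0.5194, -0.0188,  0.0658]), array([521.7, -12.9]), array([63.3, 43.9]), 88.6)
   (397, array([ 0.522 , -0.019 ,  0.0668]), array([516.3, -14.4]), array([46.2, 65.4]), 49.3)
M
   tag
   [0.603 0.012 0.05 ]
   (36, array([0.5991, 0.0108, 0.0559]), array([598.1,  11.9]), array([15. , 33.6]), 35.5)
   (78, array([0.603 , 0.0104, 0.0569]), array([602.6,  10.9]), array([10.9, 31.6]), 21.3)
M
   block
  
[... 670 characters left out ...]

   [ 0.623 -0.26   0.06 ]
   (104, array([ 0.6221, -0.2576,  0.0389]), array([ 624.4, -261.6]), array([44. , 31.2]), 65.8)
   (236, array([ 0.6326, -0.261 ,  0.0399]), array([ 627.9, -260.9]), array([44.3, 31. ]), 62.8)
L top [282. 218.] [281.1 218. ] [274 211  15  15 200] [0.5469 0.2193 0.066 ]
L scene [350. 236.] [351.6 235.1] [342 227  20  17 285] [0.5481 0.2215 0.066 ]
M top [366. 225.] [365.  224.9] [358 218  15  15 199] [ 0.5203 -0.0214  0.066 ]
M scene [257. 287.] [259.3 286.8] [249 279  21  17 315] [ 0.5226 -0.0202  0.066 ]
R top [434. 213.] [434.1 213.1] [427 206  15  15 202] [ 0.5491 -0.2224  0.066 ]
R scene [186. 352.] [187.3 352. ] [177 342  22  21 398] [ 0.551  -0.2207  0.066 ]
```

View pics/topc.png

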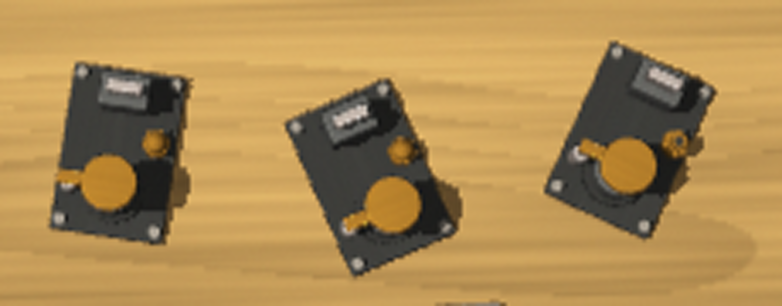

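Both views agree to about 2–3 mm, and each pad-to-tag distance comes out at about 85 mm as it should. Pads are at L (0.548, 0.220), M (0.5215, -0.020) and R (0.551, -0.221). Tags are at L (0.632, 0.2035), M (0.6005, 0.011) and R (0.6265, -0.261). I'm closing the jaws and moving to pad L.

>>> play_rows(
  series=[
    {"jaw": 0, "x": 0.6, "y": -1},
    {"jaw": 0, "x": 0.6, "y": -1},
    {"jaw": 0, "x": 0.6, "y": -1},
    {"jaw": 0, "x": 0.6, "y": -1},
    {"jaw": 0, "x": 0.6, "y": -1},
  ],
)

```text
invalid input
```

>>> play_rows(
  series=[
    {"jaw": 0, "x": 0.9, "y": -0.32, "z": -0.4},
    {"jaw": 0, "x": 0.9, "y": -0.32, "z": -0.5},
    {"jaw": 0, "x": 0.9, "y": -0.32, "z": -0.5},
    {"jaw": 0, "x": 0.9, "y": -0.32, "z": -0.5},
    {"jaw": 0},
  ],
)

```text
invalid input
```

>>> play_rows(
  series=[
    {"jaw": 0, "x": 0.6, "y": -1, "z": 0, "rx": 0, "ry": 0, "rz": 0},
    {"jaw": 0, "x": 0.6, "y": -1, "z": 0, "rx": 0, "ry": 0, "rz": 0},
    {"jaw": 0, "x": 0.6, "y": -1, "z": 0, "rx": 0, "ry": 0, "rz": 0},
    {"jaw": 0, "x": 0.6, "y": -1, "z": 0, "rx": 0, "ry": 0, "rz": 0},
    {"jaw": 0, "x": 0.6, "y": -1, "z": 0, "rx": 0, "ry": 0, "rz": 0},
  ],
)

```text
t: 0.72
tcp_pos: [0.36, 0.2838, 0.2053]
tool_rot: [0.0, 0.826, 0.564, 0.0]
ft_force: [0.3, 0.2, 0.2]
width: 0.0471
```

>>> play_rows(
  series=[
    {"jaw": 0, "x": 0.94, "y": -0.32, "z": -0.5, "rx": 0, "ry": 0, "rz": 0},
    {"jaw": 0, "x": 0.94, "y": -0.32, "z": -0.5, "rx": 0, "ry": 0, "rz": 0},
    {"jaw": 0, "x": 0.94, "y": -0.32, "z": -0.5, "rx": 0, "ry": 0, "rz": 0},
    {"jaw": 0, "x": 0.94, "y": -0.32, "z": -0.5, "rx": 0, "ry": 0, "rz": 0},
    {"jaw": 0, "x": 0, "y": 0, "z": 0, "rx": 0, "ry": 0, "rz": 0},
  ],
)

```text
t: 1.35
tcp_pos: [0.549, 0.2197, 0.1024]
tool_rot: [-0.0, 0.827, 0.563, -0.002]
ft_force: [-0.5, 0.5, 0.6]
width: 0.0005
```

>>> play_rows(
  series=[
    {"jaw": 0, "x": 0, "y": 0, "z": -0.4, "rx": 0, "ry": 0, "rz": 0},
    {"jaw": 0, "x": 0, "y": 0, "z": 0, "rx": 0, "ry": 0, "rz": 0},
    {"jaw": 0, "x": 0, "y": 0, "z": 0, "rx": 0, "ry": 0, "rz": 0},
    {"jaw": 0, "x": 0, "y": 0, "z": 0, "rx": 0, "ry": 0, "rz": 0},
  ],
)

```text
t: 1.85
tcp_pos: [0.5476, 0.222, 0.0867]
tool_rot: [0.0, 0.826, 0.564, 0.001]
ft_force: [0.1, 0.1, -0.1]
width: 0.0005
```

>>> play_rows(
  series=[
    {"jaw": 0, "x": 0, "y": 0, "z": -0.3, "rx": 0, "ry": 0, "rz": 0},
    {"jaw": 0, "x": 0, "y": 0, "z": -0.1, "rx": 0, "ry": 0, "rz": 0},
    {"jaw": 0, "x": 0, "y": 0, "z": -0.14, "rx": 0, "ry": 0, "rz": 0},
    {"jaw": 0, "x": 0, "y": 0, "z": 0, "rx": 0, "ry": 0, "rz": 0},
    {"jaw": 0, "x": 0, "y": 0, "z": 0, "rx": 0, "ry": 0, "rz": 0},
  ],
)

```text
t: 2.48
tcp_pos: [0.5466, 0.2214, 0.0586]
tool_rot: [-0.0, 0.826, 0.564, -0.001]
ft_force: [-2.9, -0.3, 4.6]
width: -0.0001
```

```bash
cat > f.py <<'E'
from h import *
L=[]
for i in range(6):
    s=sense();L.append(np.r_[s['tcp_pos']*1000,s['ft_force']])
    a,d=snapshot('wrist') if i<5 else (a,d)
print(np.round(np.mean(L,0),2),np.round(np.std(L,0),2),sense()['t'])
E
python3 f.py
```

```text
[ 5.4661e+02  2.2139e+02  5.8630e+01 -3.5600e+00 -4.8000e-01  4.8000e+00] [0.01 0.02 0.06 0.51 0.24 0.32] 2.725
```

>>> play_rows(
  series=[
    {"jaw": 0, "x": 0, "y": 0, "z": -0.06, "rx": 0, "ry": 0, "rz": 0},
    {"jaw": 0, "x": 0, "y": 0, "z": 0, "rx": 0, "ry": 0, "rz": 0},
    {"jaw": 0, "x": 0, "y": 0, "z": 0, "rx": 0, "ry": 0, "rz": 0},
  ],
)

```text
t: 3.1
tcp_pos: [0.5469, 0.2214, 0.0557]
tool_rot: [-0.0, 0.826, 0.564, -0.0]
ft_force: [-4.2, -0.2, 6.9]
width: 0.0003
```

```bash
python3 f.py
```

```text
[ 5.4684e+02  2.2143e+02  5.5710e+01 -4.4900e+00 -4.0000e-01  6.6300e+00] [0.01 0.01 0.01 0.41 0.32 0.31] 3.35
```

>>> play_rows(
  series=[
    {"jaw": 0, "x": 0, "y": 0, "z": 0.06, "rx": 0, "ry": 0, "rz": 0},
    {"jaw": 0, "x": 0, "y": 0, "z": 0, "rx": 0, "ry": 0, "rz": 0},
    {"jaw": 0, "x": 0, "y": 0, "z": 0, "rx": 0, "ry": 0, "rz": 0},
  ],
)

```text
t: 3.72
tcp_pos: [0.5471, 0.2215, 0.0585]
tool_rot: [-0.0, 0.826, 0.564, -0.0]
ft_force: [-3.4, -0.8, 5.6]
width: 0.0008
```

```bash
python3 f.py
```

```text
[547.06 221.46  58.42  -3.53  -0.65   5.39] [0.02 0.01 0.04 0.55 0.63 0.28] 3.975
```

>>> play_rows(
  series=[
    {"jaw": 0, "x": 0, "y": 0, "z": 0.3, "rx": 0, "ry": 0, "rz": 0},
    {"jaw": 0, "x": 0, "y": 0, "z": 0.6, "rx": 0, "ry": 0, "rz": 0},
    {"jaw": 0, "x": 0, "y": 0, "z": 0, "rx": 0, "ry": 0, "rz": 0},
    {"jaw": 0, "x": 0, "y": 0, "z": 0, "rx": 0, "ry": 0, "rz": 0},
  ],
)

```text
t: 4.47
tcp_pos: [0.5477, 0.2215, 0.1032]
tool_rot: [0.0, 0.826, 0.564, 0.0]
ft_force: [-0.2, -0.4, -0.3]
width: 0.0008
```

```bash
python3 f.py
```

```text
[ 5.4712e+02  2.2136e+02  1.0261e+02 -1.0000e-02 -1.7000e-01  8.0000e-02] [0.29 0.05 0.26 0.43 0.63 0.48] 4.725
```

L reads like the middling spring, about 0.55 N/mm. Next is M.

>>> play_rows(
  series=[
    {"jaw": 0, "x": -0.1, "y": -0.966, "z": 0, "rx": 0, "ry": 0, "rz": 0},
    {"jaw": 0, "x": -0.1, "y": -0.966, "z": 0, "rx": 0, "ry": 0, "rz": 0},
    {"jaw": 0, "x": -0.1, "y": -0.966, "z": 0, "rx": 0, "ry": 0, "rz": 0},
    {"jaw": 0, "x": -0.1, "y": -0.966, "z": 0, "rx": 0, "ry": 0, "rz": 0},
    {"jaw": 0, "x": -0.1, "y": -0.966, "z": 0, "rx": 0, "ry": 0, "rz": 0},
  ],
)

```text
t: 5.35
tcp_pos: [0.522, -0.0214, 0.1032]
tool_rot: [-0.0, 0.826, 0.564, -0.0]
ft_force: [0.9, 0.3, 0.4]
width: 0.0003
```

>>> play_rows(
  series=[
    {"jaw": 0, "x": 0, "y": 0, "z": 0, "rx": 0, "ry": 0, "rz": 0},
    {"jaw": 0, "x": 0, "y": 0, "z": -0.3, "rx": 0, "ry": 0, "rz": 0},
    {"jaw": 0, "x": 0, "y": 0, "z": 0, "rx": 0, "ry": 0, "rz": 0},
    {"jaw": 0, "x": 0, "y": 0, "z": 0, "rx": 0, "ry": 0, "rz": 0},
  ],
)

```text
t: 5.85
tcp_pos: [0.5223, -0.0188, 0.088]
tool_rot: [-0.0, 0.825, 0.565, -0.0]
ft_force: [0.3, -0.6, 0.2]
width: 0.0001
```

```bash
python3 f.py
```

```text
[ 5.2259e+02 -1.9190e+01  8.8480e+01 -0.0000e+00  4.1000e-01 -1.8000e-01] [0.15 0.29 0.24 0.42 0.7  0.28] 6.1
```

Settled and centred over M. Pressing to about z 0.0585, then lifting.

>>> play_rows(
  series=[
    {"jaw": 0, "x": 0, "y": 0, "z": -0.36, "rx": 0, "ry": 0, "rz": 0},
    {"jaw": 0, "x": 0, "y": 0, "z": -0.1, "rx": 0, "ry": 0, "rz": 0},
    {"jaw": 0, "x": 0, "y": 0, "z": -0.14, "rx": 0, "ry": 0, "rz": 0},
    {"jaw": 0, "x": 0, "y": 0, "z": 0, "rx": 0, "ry": 0, "rz": 0},
    {"jaw": 0, "x": 0, "y": 0, "z": 0, "rx": 0, "ry": 0, "rz": 0},
  ],
)

```text
t: 6.72
tcp_pos: [0.5218, -0.0198, 0.0595]
tool_rot: [-0.0, 0.826, 0.564, -0.0]
ft_force: [-3.7, 1.5, 8.3]
width: 0.0006
```

```bash
python3 f.py
```

```text
[521.77 -19.76  59.56  -3.77   1.06   8.11] [0.01 0.01 0.04 0.45 0.42 0.31] 6.975
```

>>> play_rows(
  series=[
    {"jaw": 0, "x": 0, "y": 0, "z": 0.3, "rx": 0, "ry": 0, "rz": 0},
    {"jaw": 0, "x": 0, "y": 0, "z": 0.6, "rx": 0, "ry": 0, "rz": 0},
    {"jaw": 0, "x": 0, "y": 0, "z": 0, "rx": 0, "ry": 0, "rz": 0},
  ],
)

```text
t: 7.35
tcp_pos: [0.5249, -0.0204, 0.106]
tool_rot: [0.002, 0.826, 0.564, 0.002]
ft_force: [-0.7, -0.5, 0.3]
width: 0.0005
```

>>> play_rows(
  series=[
    {"jaw": 0, "x": 0.14, "y": -0.98, "z": 0, "rx": 0, "ry": 0, "rz": 0},
    {"jaw": 0, "x": 0.14, "y": -0.98, "z": 0, "rx": 0, "ry": 0, "rz": 0},
    {"jaw": 0, "x": 0.14, "y": -0.98, "z": 0, "rx": 0, "ry": 0, "rz": 0},
    {"jaw": 0, "x": 0.14, "y": -0.98, "z": 0, "rx": 0, "ry": 0, "rz": 0},
    {"jaw": 0, "x": 0, "y": -0.1, "z": 0, "rx": 0, "ry": 0, "rz": 0},
  ],
)

```text
t: 7.98
tcp_pos: [0.5507, -0.2242, 0.1024]
tool_rot: [0.0, 0.827, 0.562, -0.0]
ft_force: [0.1, 0.4, -0.7]
width: 0.0006
```

>>> play_rows(
  series=[
    {"jaw": 0, "x": 0, "y": 0, "z": 0, "rx": 0, "ry": 0, "rz": 0},
    {"jaw": 0, "x": 0, "y": 0, "z": -0.3, "rx": 0, "ry": 0, "rz": 0},
    {"jaw": 0, "x": 0, "y": 0, "z": 0, "rx": 0, "ry": 0, "rz": 0},
    {"jaw": 0, "x": 0, "y": 0, "z": 0, "rx": 0, "ry": 0, "rz": 0},
  ],
)

```text
t: 8.48
tcp_pos: [0.5503, -0.22, 0.0882]
tool_rot: [-0.0, 0.826, 0.564, -0.0]
ft_force: [-0.4, 0.9, -0.7]
width: 0.0004
```

```bash
python3 f.py
```

```text
[ 5.5061e+02 -2.2053e+02  8.8660e+01 -9.0000e-02  1.6000e-01 -5.1000e-01] [0.14 0.31 0.22 0.35 0.46 0.28] 8.725
```

M reads 8.1 N at 6.5 mm, so it's the stiffest. Now R.

>>> play_rows(
  series=[
    {"jaw": 0, "x": 0, "y": 0, "z": -0.36, "rx": 0, "ry": 0, "rz": 0},
    {"jaw": 0, "x": 0, "y": 0, "z": -0.1, "rx": 0, "ry": 0, "rz": 0},
    {"jaw": 0, "x": 0, "y": 0, "z": -0.15, "rx": 0, "ry": 0, "rz": 0},
    {"jaw": 0, "x": 0, "y": 0, "z": 0, "rx": 0, "ry": 0, "rz": 0},
    {"jaw": 0, "x": 0, "y": 0, "z": 0, "rx": 0, "ry": 0, "rz": 0},
  ],
)

```text
t: 9.35
tcp_pos: [0.5501, -0.2208, 0.0583]
tool_rot: [-0.0, 0.826, 0.564, -0.0]
ft_force: [-1.1, 0.8, 2.7]
width: 0.0005
```

```bash
python3 f.py
```

```text
[ 550.26 -220.87   58.28   -1.73    0.9     2.69] [0.09 0.05 0.04 0.36 0.2  0.19] 9.6
```

>>> play_rows(
  series=[
    {"jaw": 0, "x": 0, "y": 0, "z": 0.3, "rx": 0, "ry": 0, "rz": 0},
    {"jaw": 0, "x": 0, "y": 0, "z": 0.6, "rx": 0, "ry": 0, "rz": 0},
    {"jaw": 0, "x": 0, "y": 0, "z": 0, "rx": 0, "ry": 0, "rz": 0},
  ],
)

```text
t: 9.98
tcp_pos: [0.553, -0.2223, 0.106]
tool_rot: [0.003, 0.826, 0.564, 0.002]
ft_force: [0.8, 0.6, -0.4]
width: 0.0006
```

```bash
python3 - <<'E'
from h import *
a,d=snapshot('scene');a2,d2=snapshot('top')
c=cv2.resize(a[210:430,130:410],None,fx=2.8,fy=2.7,interpolation=cv2.INTER_CUBIC)
cv2.imwrite('pics/s1.png',c[...,::-1])
s=sense();print(s['t'],s['tcp_pos'])
E
```

```text
10.075 [ 0.55078026 -0.22112899  0.10322899]
```

View pics/s1.png

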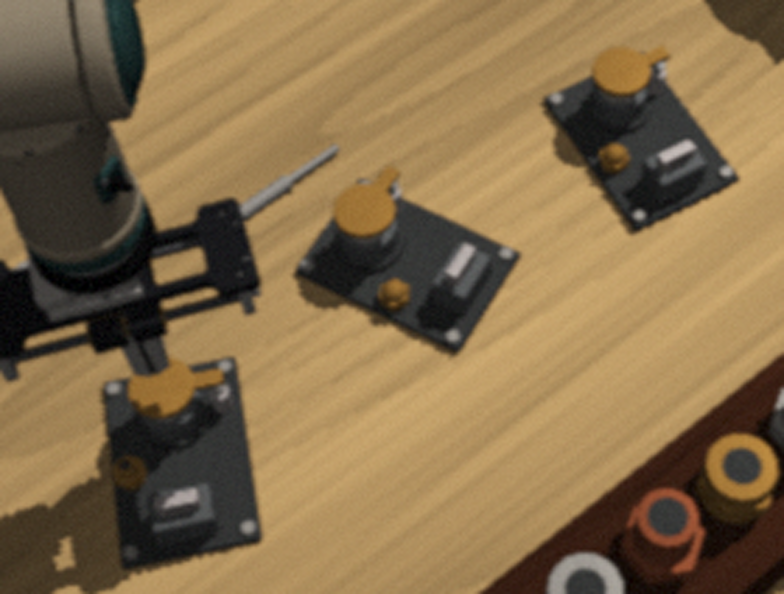

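R gives 2.7 N at 7.7 mm, so it's the softest (predicted 2.5 N). The crop shows all three tags still up, all pads back at rest, and the nuts and nipple undisturbed. Now I'll push R's tag at (0.6265, -0.261).

>>> play_rows(
  series=[
    {"jaw": 0, "x": 0.76, "y": -0.4, "z": 0, "rx": 0, "ry": 0, "rz": 0},
    {"jaw": 0, "x": 0.76, "y": -0.4, "z": 0, "rx": 0, "ry": 0, "rz": 0},
    {"jaw": 0, "x": 0, "y": 0, "z": -0.5, "rx": 0, "ry": 0, "rz": 0},
    {"jaw": 0, "x": 0, "y": 0, "z": 0, "rx": 0, "ry": 0, "rz": 0},
    {"jaw": 0, "x": 0, "y": 0, "z": 0, "rx": 0, "ry": 0, "rz": 0},
  ],
)

```text
t: 10.7
tcp_pos: [0.6259, -0.2607, 0.0776]
tool_rot: [-0.001, 0.826, 0.564, -0.0]
ft_force: [0.1, 0.1, -0.3]
width: 0.0003
```

```bash
python3 f.py
```

```text
[ 6.2644e+02 -2.6092e+02  7.8630e+01  3.6000e-01 -2.0000e-02 -1.4000e-01] [0.27 0.13 0.51 0.46 0.44 0.38] 10.95
```

>>> play_rows(
  series=[
    {"jaw": 0, "x": 0, "y": 0, "z": -0.3, "rx": 0, "ry": 0, "rz": 0},
    {"jaw": 0, "x": 0, "y": 0, "z": -0.2, "rx": 0, "ry": 0, "rz": 0},
    {"jaw": 0, "x": 0, "y": 0, "z": -0.2, "rx": 0, "ry": 0, "rz": 0},
    {"jaw": 0, "x": 0, "y": 0, "z": 0, "rx": 0, "ry": 0, "rz": 0},
    {"jaw": 0, "x": 0, "y": 0, "z": 0, "rx": 0, "ry": 0, "rz": 0},
  ],
)

```text
t: 11.58
tcp_pos: [0.6262, -0.2609, 0.0423]
tool_rot: [-0.0, 0.826, 0.564, -0.0]
ft_force: [-0.3, 0.5, -0.4]
width: 0.0003
```

```bash
python3 f.py
```

```text
[ 6.2627e+02 -2.6087e+02  4.2470e+01 -3.2000e-01  3.7000e-01 -2.2000e-01] [0.05 0.03 0.13 0.39 0.7  0.38] 11.825
```

>>> play_rows(
  series=[
    {"jaw": 0, "x": 0, "y": 0, "z": -0.05, "rx": 0, "ry": 0, "rz": 0},
    {"jaw": 0, "x": 0, "y": 0, "z": 0, "rx": 0, "ry": 0, "rz": 0},
    {"jaw": 0, "x": 0, "y": 0, "z": 0, "rx": 0, "ry": 0, "rz": 0},
  ],
)

```text
t: 12.2
tcp_pos: [0.6266, -0.261, 0.0422]
tool_rot: [0.0, 0.826, 0.564, 0.0]
ft_force: [-2.2, 0.9, 7.4]
width: 0.0007
```

```bash
python3 f.py
```

```text
[ 626.61 -261.05   42.18   -1.85    0.92    7.61] [0.01 0.02 0.01 0.3  0.35 0.32] 12.45
```

The tool is held at z 0.0422 with 7.6 N, well above the 3 N slide force, so the tag is on its stop. Lifting clear and checking.

>>> play_rows(
  series=[
    {"jaw": 0, "x": 0, "y": 0, "z": 0.4, "rx": 0, "ry": 0, "rz": 0},
    {"jaw": 0, "x": 0, "y": 0, "z": 0.9, "rx": 0, "ry": 0, "rz": 0},
    {"jaw": 0, "x": 0, "y": 0, "z": 1, "rx": 0, "ry": 0, "rz": 0},
    {"jaw": 0, "x": -0.7, "y": 0, "z": 0.8, "rx": 0, "ry": 0, "rz": 0},
    {"jaw": 0, "x": -1, "y": 0, "z": 0, "rx": 0, "ry": 0, "rz": 0},
  ],
)

```text
t: 13.08
tcp_pos: [0.5435, -0.2624, 0.1992]
tool_rot: [0.004, 0.826, 0.564, 0.002]
ft_force: [-0.4, 0.6, -0.4]
width: 0.0006
```

>>> play_rows(
  series=[
    {"jaw": 0, "x": -1, "y": 0, "z": 0, "rx": 0, "ry": 0, "rz": 0},
    {"jaw": 0, "x": -1, "y": 0, "z": 0, "rx": 0, "ry": 0, "rz": 0},
    {"jaw": 0, "x": -1, "y": 0, "z": 0, "rx": 0, "ry": 0, "rz": 0},
    {"jaw": 0, "x": -1, "y": 0, "z": 0, "rx": 0, "ry": 0, "rz": 0},
    {"jaw": 0, "x": 0, "y": 0, "z": 0, "rx": 0, "ry": 0, "rz": 0},
  ],
)

```text
t: 13.7
tcp_pos: [0.3386, -0.2602, 0.1957]
tool_rot: [-0.0, 0.827, 0.563, -0.0]
ft_force: [0.2, -0.5, -0.2]
width: 0.0002
```

```bash
python3 - <<'E'
from h import *
a,d=snapshot('scene');Q=pts('scene',d);a2,d2=snapshot('top');P=pts('top',d2)
for n,x,y in(('L',.632,.2035),('M',.6005,.011),('R',.6265,-.2613)):
    print(n,[np.percentile(C[...,2][np.hypot(C[...,0]-x,C[...,1]-y)<.012],[50,90]).round(4) for C in(P,Q)])
for n,x,y in(('L',.548,.220),('M',.5215,-.02),('R',.551,-.221)):
    print(n,'pad',[np.median(C[...,2][(np.hypot(C[...,0]-x,C[...,1]-y)<.015)&(C[...,2]<.09)]).round(4) for C in(P,Q)])
cv2.imwrite('pics/s2.png',cv2.resize(a[210:430,90:410],None,fx=2.4,fy=2.4,interpolation=cv2.INTER_CUBIC)[...,::-1])
s=sense();print(s['t'],s['tcp_pos'],s['ft_force'])
E
```

```text
L [array([0.0512, 0.0568]), array([0.0506, 0.0588])]
M [array([0.052 , 0.0593]), array([0.0539, 0.059 ])]
R [array([0.0397, 0.0447]), array([0.0416, 0.0447])]
L pad [np.float64(0.0655), np.float64(0.0674)]
M pad [np.float64(0.0665), np.float64(0.0676)]
R pad [np.float64(0.0655), np.float64(0.0668)]
13.8 [ 0.34180398 -0.26132229  0.19593582] [ 0.75355067 -1.15339506 -0.46635288]
```

View pics/s2.png

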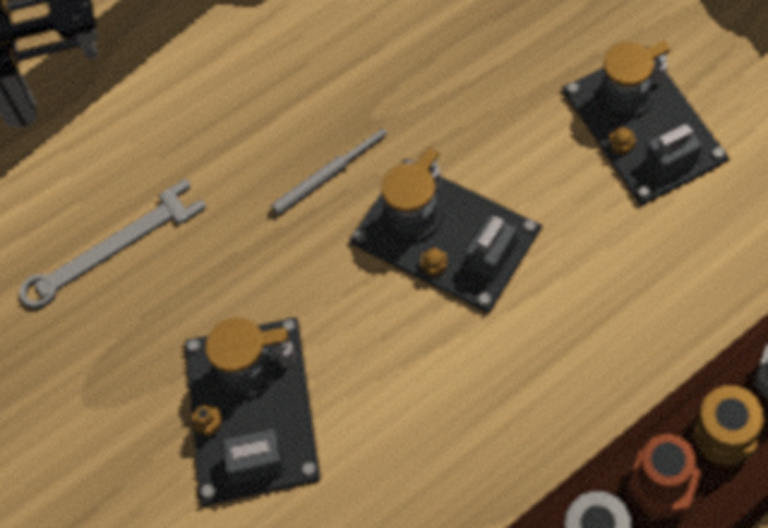

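The picture shows R's tag (250,448) flush with its block, while M's (490,232) and L's (676,135) stand up. The loose fittings and tools are where they were, and the arm is clear.

```bash
python3 -c "
from plant import *
print(close_job())"
```

```text
the job is handed in; nothing more can be done
None
```

The softest spring is on the mount at the robot's right. I pushed its tag fully down, left the other two tags up, and handed the job in at about 14 s of the 51 s allowed.

| Mount (from the robot) | Force on pad | Depth pressed | Spring |
|---|---|---|---|
| Left | 4.8 N, then 6.6 N | 7.4 mm, then 10.3 mm | middling |
| Middle | 8.1 N | 6.5 mm | stiffest |
| Right | 2.7 N | 7.7 mm | softest |

- **Tag pushed:** the right mount's tag stopped at z = 42.2 mm, where the force rose to 7.6 N against the 3 N or so it takes to slide. That puts it on its stop.
- **Last check:** depth from both cameras puts the right tag at about 42–45 mm. The other two tags read about 57–59 mm, and all three pads are back at 66–67 mm.
- **Bystanders and arm:** in the last picture, the cap nuts, nipple, punch and spanner lie where they were. The pin case was outside that crop, but the arm never went low near it. The arm is clear, about 0.2 m up.
- **Disagreements:** the two cameras differ by 2–4 mm in position and about 2 mm in height. The pads also pushed the fingertips sideways with 2–4.5 N during the presses; the vertical forces still matched the given spring rates.
- **Refused moves:** the first two move calls were refused because I left out some of the row values. Nothing moved, and they had no effect on the scene.

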